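# Lock a sample carousel at its reference position with the alignment pin

### The arm

A 7-joint arm with a two-finger parallel gripper is mounted at the origin on a cart in front of the work surface, level with it; the furniture and walls round the work are solid. World frame = base frame: x ahead of the robot, y to its left, z up, the work surface at z = 0. Lengths are in m, angles in degrees, forces in N, time in s.
With the tool pointing down it reaches from about 0.425 to 1.025 m from the base axis. Payload 3.6 kg.
Tool frame: the origin (TCP) lies on the centre line of the jaws, within the pads' length; the fingertips stand 25 mm ahead of it and the grasp point (between the pads) lies 6 mm ahead of it (manip.tip_extent is the z of the fingertips in the tool frame, in m); z points along the fingers, y is the line along which they close (so a half turn about z gives the same grasp; the last joint's range is limited). The gripper opens to 85 mm and grips with 20 to 120 N. Pads are 22 mm wide; open, the fingers measure 114 mm over their backs; the gripper's body (76 mm by 85 mm) begins 54 mm behind the grasp point. The pads swing forward as they close: fully open they stand 13 mm farther back than shut.
Start: joints at [-72.508, 33.873, 2.773, 92.16, -1.908, 54.013, -1.931], TCP at [0.282, 0.668, 0.256] pointing down, gripper open.
Joint ranges: [-153.93, 153.93], [-27.13, 128.08], [-72.61, 78.16], [10.71, 143.7], [-87.88, 267.88], [4.46, 118.87], [-176.78, 176.78]. Speed limits (degrees/s): [147.25, 147.25, 180, 180, 180, 180, 180].

### API

Orientations are given as [roll, pitch, yaw] about the fixed x, y, z axes, in that order (R = Rz(yaw) Ry(pitch) Rx(roll)).
In Python, from plant import monitor, optics, manip gives the robot as it stands. The module is installed in compiled form; this text tells all that it offers.
- The arm moves only by the tool apply_moves, never from a script. Its argument "commands" is a list of rows, each a list of 3 entries, a list of its own where there are three numbers: the gripper's target within -1 to 1 (shut at 1, half-way at 0, fully open at -1), then the shift along the tool's x, y, z scaled (see below), then the turn about the tool's z scaled (see below). A call has 1 to 5 rows; each row is the pose to reach, as a shift and turn from the pose commanded when the call began, along the tool's axes at that moment; what a row does not reach only later rows make up. The controller multiplies each number of a shift by 0.8 m and each number of a turn by 30 degrees. A row lasts 1/12 s, in which the tool goes at most 41.7 mm and 7.16 degrees, less where a joint would pass 70% of its speed; a pose out of reach is approached as far as the arm can. A call with a number of a shift or a turn outside -1 to 1 is refused whole. A call with a gripper value outside its range is refused whole. The fingers move at their own pace and stop on an object; "grip_force" is the grip in N (left out, the last holds). Time passes only in rows, so rows that repeat a pose let the fingers close. It gives the time, the measured TCP pose, the force, the opening and the grip force at its end, in the units of the state.
- monitor.observe(): the state, without advancing time (a new reading comes with each control period).
- optics.capture(name): name is "scene" or "side" or "wrist"; returns the picture (480x640x3 uint8, red, green, blue); there is no depth.
- optics.calibration(name): a dict with "camera_matrix" (3x3 intrinsics, pixels), "R" (3x3) and "t" (3): a world point X has camera coordinates R X + t; the wrist camera has in their place "T_tool_cam" (4x4, takes a point from camera to tool coordinates, whose origin is the TCP and whose axes are the flange's). Camera axes: x right, y down, z forward; pixel columns grow to the right and rows downward; lengths in m; the calibration is good to about 2 mm. A picture is of the moment at which its call begins: read the wrist's pose just before it. calibration takes no time and is no camera call.
- manip.job_done(): hands the job in; it is judged then, once.
The state is a dict: "t": time; "joint_pos": joint angles; "dq": joint speeds; "joint_torque": joint torques, N m; "tool_pos": TCP position; "orientation": TCP orientation; "force": force on the tool from outside, world axes, zero at the start; "torque": the same for the moment, N m; "finger_gap": finger opening in m; "finger_force": force on a finger pad.
Only numpy, scipy, OpenCV 4.12 (cv2) and the standard library are available. Lean on these libraries where they do the work, as an engineer would, in place of code of your own. Each camera call takes 0.05 s, during which the arm holds its last target. There are 200 camera calls.

### The job

Set the sample carousel to its reference position: take the long alignment pin out of the pin rack, stand it in the guide hole of the bracket over the carousel so that its nose rests on the carousel plate, and let go. Then turn the carousel clockwise (seen from above) by its finger post, without forcing it, until the pin drops through the reference hole, and see that the pin is fully home, pressing its head down if it hangs. Leave the short pin in the rack and the other things on the bench where they are.

Things in the scene. Friction and masses are not known exactly. Their poses are not given: they have to be found in the camera images.
- long_pin: the long alignment pin: bare steel, 123 mm in all, 0.15 kg: stem 10 mm thick and 95 mm long, its last 9 mm tapering to a blunt nose 5 mm wide, under a knurled cylindrical head 24 mm wide and 28 mm high. Hangs upright by its head in one of the pin rack's holes. Origin at the end of the nose, z along the stem to the head (head underside at z = 95 mm)
- short_pin: the short pin, not wanted here: same head, stem only 50 mm long; it hangs in the other hole of the pin rack. Origin at the end of its nose, z towards the head
- pin_rack: pin rack of folded aluminium sheet, fixed to the bench: level top plate 130 x 56 mm, its top 130 mm above the bench, on two end plates, open at the long sides. Two holes 13 mm wide on its x axis, 32.5 mm either side of its middle; which pin hangs in which differs. Origin under its middle on the bench, x along the 130 mm side
- changer: the sample changer that carries the carousel, fixed to the bench: round foot, grey drive housing, and a bracket column beside the carousel plate that carries the guide block over the plate's edge. Origin on the bench, on the carousel's upright axis; its x axis points to the guide block and the column
- guide (a point): middle of the mouth of the guide hole: hole 12 mm wide down through a steel block 36 x 36 x 40 mm on the bracket column. Mouth 120 mm above the bench, 90 mm from the carousel's axis; 10 mm free between block and plate. With the nose on the plate the long pin's head stands 45 mm above the block; fully home the head rests on it (its top then 148 mm above the bench). z up
- carousel: round aluminium plate 216 mm wide that turns on an upright axis, top 70 mm above the bench, with capped vials fixed in it (tops 136 mm above the bench, all within 58 mm of the axis) and a finger post. Turns stiffly (1 to 2 N at the post) and stays where left. Origin on its axis 58 mm above the bench; x axis points at the finger post
- axis (a point): point on the carousel's axis, level with the top of its plate. The plate's one small reference hole, 13 mm wide, lies 90 mm from the axis; at the start it is 20 to 60 degrees short of the guide, to be closed by turning clockwise. Its bearing is not given: the pin drops in and stops the carousel, and may stick part-way while the post is pushed. An end stop follows 14 degrees later
- post (a point): top of the carousel's finger post: upright steel post 16 mm wide that stands 55 mm above the plate, 90 mm from the axis; its top is 125 mm above the bench
- timer: bystander: white bench timer lying flat, 66 x 62 x 19 mm; origin under its middle
- tweezers: bystander: steel tweezers lying flat, 122 mm long, 10 mm high; origin under the middle
- tape_roll: bystander: roll of paper tape lying flat, 69 mm wide, 19 mm high; origin under its middle
- spare_vial_bottle: bystander: small white bottle, 44 mm wide, 91 mm high; origin under its middle

How it is judged:
By the outcome, as a careful person would: the job done as asked, in the order asked, and still so for the second after the job is handed in, with the robot touching nothing.
It also fails if it takes over 64 s, if anything falls off the work surface, if the arm or the gripper's body presses on something with over 40 N, if the wrist force passes 120 N, or if a joint passes its speed limit or range.

## Working session

There is one attempt and no reset: what is moved stays moved. The work goes in short steps, Python scripts to look and compute and a tool call to move; the robot and the scene stay as the last step left them, time stands still between calls to the robot, and variables do not carry over. Pictures are saved under pics/ and viewed, at most 10 in all, crops included, and the job is handed in when it is done.

Besides the shell and the picture viewer there is one more tool, called after "Call:" as name(argument=value, ...), one argument or row to a line, values as JSON. apply_moves: Moves the arm, as the interface text tells. Its arguments: {"type":"object","properties":{"commands":{"type":"array"},"grip_force":{"type":"number"}},"required":["commands"]}

```bash
mkdir -p pics; python3 - <<'E'
from plant import monitor, optics, manip
import cv2,numpy as np
s=monitor.observe(); print(s['t'],s['tool_pos'],s['orientation'],s['finger_gap'],manip.tip_extent)
for n in("scene","side","wrist"):
    cv2.imwrite(f"pics/{n}0.png",optics.capture(n)[:,:,::-1])
    c=optics.calibration(n); print(n,{k:np.round(v,4).tolist() for k,v in c.items()})
E
```

```text
0.0 [0.28122832 0.66738498 0.25512932] [-1.79871132e+02  6.61618319e-03  1.57151253e+02] 0.08558213435951159 0.025
scene {'camera_matrix': [[459.3416, 0.0, 324.3532], [0.0, 459.3416, 231.5553], [0.0, 0.0, 1.0]], 'R': [[0.7058, -0.7084, 0.0004], [-0.5114, -0.5099, -0.6917], [0.4902, 0.488, -0.7222]], 't': [-0.1557, 0.4641, 0.5426]}
side {'camera_matrix': [[446.2691, 0.0, 315.6905], [0.0, 446.2691, 243.147], [0.0, 0.0, 1.0]], 'R': [[-0.9976, -0.0689, -0.0083], [-0.0154, 0.3359, -0.9418], [0.0677, -0.9394, -0.3362]], 't': [0.51, 0.0094, 1.0967]}
wrist {'camera_matrix': [[428.5019, 0.0, 317.7335], [0.0, 428.5019, 241.1278], [0.0, 0.0, 1.0]], 'T_tool_cam': [[0.0003, -0.9604, -0.2787, 0.0718], [1.0, 0.0006, -0.0011, 0.0004], [0.0012, -0.2787, 0.9604, -0.1176], [0.0, 0.0, 0.0, 1.0]]}
```

View pics/scene0.png

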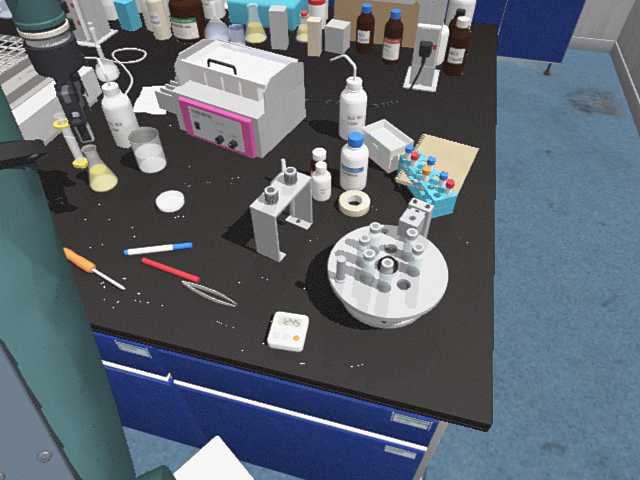

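View pics/side0.png

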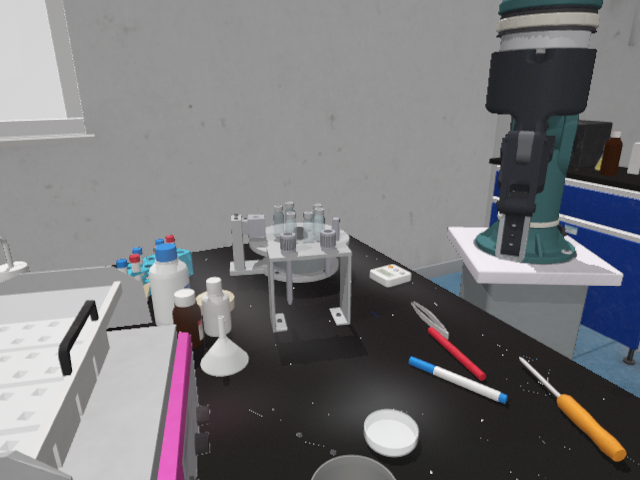

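The long pin is the left one in the side view: head (288,241), nose near (290,303). The guide block and column stand beyond the carousel, near (411,220) in the scene view. I'll enlarge both.

```bash
python3 - <<'E'
import cv2,numpy as np
a=cv2.imread("pics/scene0.png")[150:330,240:460]; b=cv2.imread("pics/side0.png")[190:340,220:370]
cv2.imwrite("pics/c1.png",cv2.resize(a,None,fx=3.6,fy=3.3333,interpolation=cv2.INTER_CUBIC)[:600,:792])
cv2.imwrite("pics/c2.png",cv2.resize(b,None,fx=4,fy=4,interpolation=cv2.INTER_CUBIC))
E
```

```text
(no output)
```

View pics/c1.png

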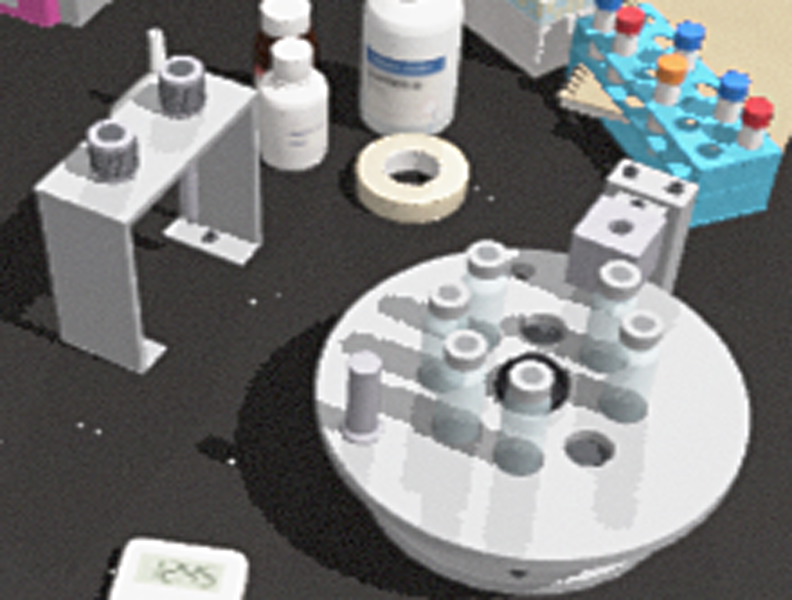

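View pics/c2.png

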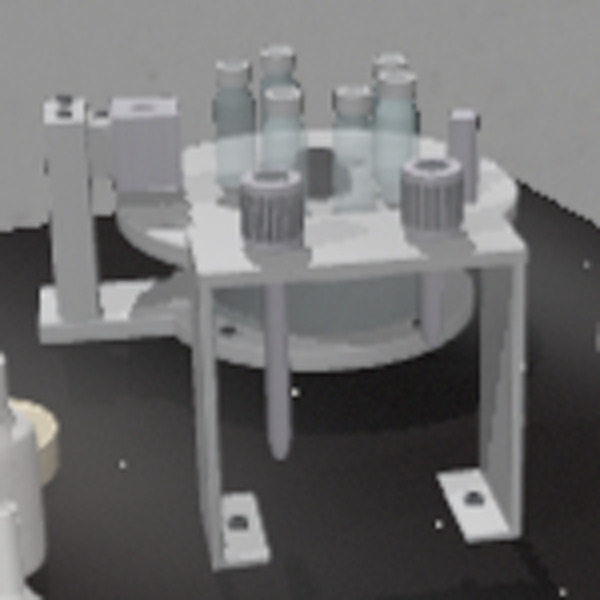

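The scene crop shows the long pin's head top (182,66), the guide mouth (622,226), the post top (366,360) and the reference hole (522,270). In the side crop they are at (272,176), (146,107) and (464,114), with the reference hole hidden.

```bash
cat >h.py <<'E'
from plant import monitor, optics, manip
import cv2,numpy as np
from scipy.spatial.transform import Rotation as Ro
C={n:optics.calibration(n) for n in("scene","side")}
def P(n):c=C[n];return c["camera_matrix"]@np.c_[c["R"],c["t"]]
def tri(a,b):
    X=cv2.triangulatePoints(P("scene"),P("side"),np.array(a,float).reshape(2,1),np.array(b,float).reshape(2,1))[:,0];X=X[:3]/X[3]
    e=[np.round((q:=P(n)@np.r_[X,1])[:2]/q[2]-p,1).tolist() for n,p in(("scene",a),("side",b))]
    return X,e
def onz(n,p,z):
    c=C[n];d=c["R"].T@np.linalg.inv(c["camera_matrix"])@np.r_[p,1];o=-c["R"].T@c["t"];return o+d*(z-o[2])/d[2]
def wrist(s,p,z):
    c=optics.calibration("wrist");T=np.eye(4);T[:3,:3]=Ro.from_euler("xyz",s["orientation"],degrees=True).as_matrix();T[:3,3]=s["tool_pos"]
    M=T@c["T_tool_cam"];d=M[:3,:3]@np.linalg.inv(c["camera_matrix"])@np.r_[p,1];o=M[:3,3];return o+d*(z-o[2])/d[2]
def go(X,yaw=None,s=None):
    s=s or monitor.observe();R=Ro.from_euler("xyz",s["orientation"],degrees=True).as_matrix()
    d=R.T@(np.array(X)-s["tool_pos"]);print("shift/0.8",np.round(d/.8,4))
    if yaw is not None:
        e=(yaw-s["orientation"][2]);print("turn(about tool z, /30; sign flipped for down)",round(-((e+180)%360-180)/30,3))
E
python3 - <<'E'
from h import *
a=lambda x,y:(240+(x+.5)/3.6-.5,150+(y+.5)/3.3333-.5); b=lambda x,y:(220+(x+.5)/4-.5,190+(y+.5)/4-.5)
for n,p,q in(("long",(182,66),(272,176)),("short",(112,133),(432,166)),("guide",(622,226),(146,107)),("post",(366,360),(464,114))):
    X,e=tri(a(*p),b(*q));print(n,np.round(X,4),e, "r",round(np.hypot(*X[:2]),3))
print("refhole",onz("scene",a(522,270),.07))
# plate rim ellipse extreme: left/right/near points on z=.07
pts=np.array([onz("scene",a(*p),.07)[:2] for p in((316,388),(749,405),(340,478),(718,480),(640,540),(440,540),(530,557),(370,290))])
A=np.c_[2*pts,np.ones(len(pts))];s=np.linalg.lstsq(A,(pts**2).sum(1),rcond=None)[0];print("axis",s[:2],"R",np.sqrt(s[2]+s[:2]@s[:2]))
E
```

```text
long [0.527  0.3981 0.1595] [[-0.1, 0.1], [-0.2, -0.1]] r 0.66
short [0.464  0.381  0.1586] [[0.1, -0.1], [0.2, 0.1]] r 0.6
guide [0.6233 0.1725 0.1208] [[0.1, -0.1], [0.1, 0.1]] r 0.647
post [0.4565 0.1952 0.126 ] [[-0.1, 0.1], [-0.1, -0.1]] r 0.496
refhole [0.60204534 0.21486201 0.07      ]
axis [0.53363234 0.15555412] R 0.10725888499825396
```

```bash
python3 - <<'E'
from h import *
for p in((178,128),(256,160),(352,188),(319,198),(150,170)): print(p,np.round(onz("scene",p,0),3))
print(np.round(onz("scene",(178,82),.12),3),np.round(onz("scene",(262,100),.12),3))
go((.527,.398,.275),195.2); go((.40,.50,.275),195.2)
E
```

```text
(178, 128) [0.56  0.905 0.   ]
(256, 160) [0.621 0.642 0.   ]
(352, 188) [0.712 0.398 0.   ]
(319, 198) [0.633 0.428 0.   ]
(150, 170) [0.411 0.796 0.   ]
[0.596 0.911 0.12 ] [0.693 0.688 0.12 ]
shift/0.8 [-0.4138 -0.1913 -0.0241]
turn(about tool z, /30; sign flipped for down) -1.268
shift/0.8 [-0.218  -0.1354 -0.0243]
turn(about tool z, /30; sign flipped for down) -1.268
```

Call:
apply_moves(
  commands=[
    [-1, [-0.06, -0.03, -0.024], -0.24],
    [-1, [-0.1, -0.05, -0.024], -0.47],
    [-1, [-0.14, -0.07, -0.024], -0.7],
    [-1, [-0.18, -0.09, -0.024], -0.85],
    [-1, [-0.22, -0.11, -0.024], -0.9],
  ],
  grip_force=40,
)

```text
t: 0.57
tool_pos: [0.4113, 0.5161, 0.2754]
orientation: [-179.9, 0.0, -175.7]
force: [0.2, 0.3, 0.9]
finger_gap: 0.0852
finger_force: 0.0
```

```bash
python3 - <<'E'
from h import *
s=monitor.observe();print(s['t'],s['tool_pos'],s['orientation'],np.round(s['joint_pos'],1));go((.527,.398,.275),195.2)
E
```

```text
0.5667 [0.41130398 0.51611889 0.27544411] [-1.79949943e+02  1.85710624e-02 -1.75739126e+02] [-52.8  28.   -3.8  99.9   2.3  52.2  36.7]
shift/0.8 [-0.1333 -0.158   0.0007]
turn(about tool z, /30; sign flipped for down) -0.365
```

Call:
apply_moves(
  commands=[
    [-1, [-0.03, -0.036, 0], -0.2],
    [-1, [-0.06, -0.072, 0], -0.37],
    [-1, [-0.1, -0.115, 0], -0.37],
    [-1, [-0.133, -0.158, 0], -0.37],
    [-1, [-0.133, -0.158, 0], -0.37],
  ],
)

```text
t: 0.98
tool_pos: [0.5323, 0.3907, 0.2751]
orientation: [-179.6, 0.1, -165.5]
force: [1.1, -2.4, 0.1]
finger_gap: 0.0857
finger_force: 0.0
```

```bash
python3 - <<'E'
from h import *
s=monitor.observe();print(s['t'],s['tool_pos'],s['orientation'])
im=optics.capture("wrist");cv2.imwrite("pics/w1.png",im[:,:,::-1])
c=optics.calibration("wrist")
T=np.eye(4);T[:3,:3]=Ro.from_euler("xyz",s["orientation"],degrees=True).as_matrix();T[:3,3]=s["tool_pos"]
M=np.linalg.inv(T@c["T_tool_cam"])
for X in((.527,.398,.158),(.464,.381,.158),(.6233,.1725,.12)):
    q=c["camera_matrix"]@(M@np.r_[X,1])[:3];print(q[:2]/q[2])
E
```

```text
0.9833 [0.5322568  0.39070297 0.27514946] [-1.79592687e+02  1.40976980e-01 -1.65474709e+02]
[332.56242163 240.88356938]
[332.55168168 122.12042833]
[-24.14748924 275.94529711]
```

View pics/w1.png

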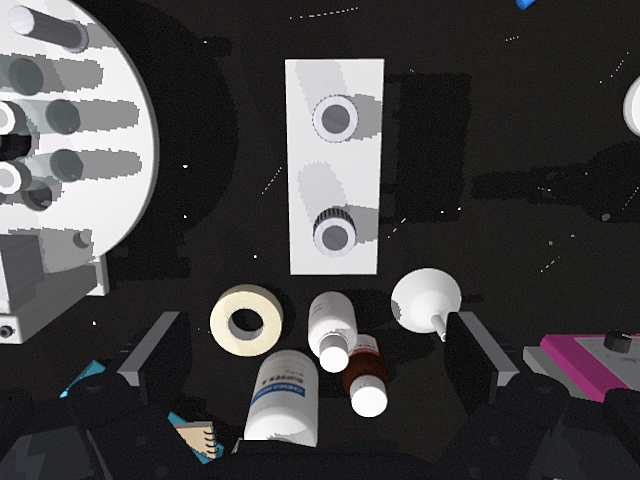

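The wrist view shows the long pin's head top at (335,238) and the short pin's at (335,118). The triangulated prediction was (333,241), so they agree within about 2 mm. I'll compute the correction with the settled pose.

```bash
python3 - <<'E'
from h import *
s0=monitor.observe();print(s0['t'],s0['tool_pos'],s0['orientation'])
im=optics.capture("wrist");s=monitor.observe();print(s['tool_pos'])
g=cv2.GaussianBlur(cv2.cvtColor(im,cv2.COLOR_RGB2GRAY),(3,3),0)
c=cv2.HoughCircles(g[80:280,290:380],cv2.HOUGH_GRADIENT,1,60,param1=120,param2=18,minRadius=17,maxRadius=26)
print(c[0]+[290,80,0])
for p in c[0]: print(wrist(s0,p[:2]+[290,80],.158))
go((.527,.398,.158),195.2)
E
```

```text
1.0333 [0.53081182 0.39239972 0.27505988] [-1.79690104e+02  8.41901330e-02 -1.65431718e+02]
[0.52797826 0.39592088 0.27507681]
[[330.5        121.5         23.20000076]
 [330.5        239.5         21.        ]]
[0.46236999 0.38168306 0.158     ]
[0.52487422 0.39850188 0.158     ]
shift/0.8 [0.0005 0.0032 0.1463]
turn(about tool z, /30; sign flipped for down) -0.013
```

Call:
apply_moves(
  commands=[
    [-1, [0.0015, 0.003, 0.04], 0],
    [-1, [0.0015, 0.003, 0.085], 0],
    [-1, [0.0015, 0.003, 0.125], 0],
    [-1, [0.0015, 0.003, 0.145], 0],
    [-1, [0.0015, 0.003, 0.145], 0],
  ],
)

```text
t: 1.5
tool_pos: [0.5186, 0.4021, 0.1548]
orientation: [-179.8, -0.5, -164.6]
force: [-0.9, 0.3, 0.2]
finger_gap: 0.0853
finger_force: 0.0
```

Call:
apply_moves(
  commands=[
    [0.2, [0, 0, 0], 0],
    [1, [0, 0, 0], 0],
    [1, [0, 0, 0], 0],
    [1, [0, 0, 0], 0],
    [1, [0, 0, 0], 0],
  ],
)

```text
t: 1.92
tool_pos: [0.5239, 0.4017, 0.1611]
orientation: [-179.9, 0.1, -164.7]
force: [2.3, -11.0, 10.0]
finger_gap: 0.0256
finger_force: 7.1
```

Call:
apply_moves(
  commands=[
    [1, [0, 0, 0], 0],
    [1, [0, 0, 0], 0],
    [1, [0, 0, 0], 0],
    [1, [0, 0, 0], 0],
    [1, [0, 0, 0], 0],
  ],
)

```text
t: 2.33
tool_pos: [0.5247, 0.3999, 0.1614]
orientation: [-179.8, 0.1, -164.9]
force: [0.1, -4.2, 5.8]
finger_gap: 0.0216
finger_force: 38.9
```

Call:
apply_moves(
  commands=[
    [1, [0, 0, -0.03], 0],
    [1, [0, 0, -0.07], 0],
    [1, [0, 0, -0.12], 0],
    [1, [0, 0, -0.165], 0],
    [1, [0, 0, -0.18], 0],
  ],
  grip_force=60,
)

```text
t: 2.75
tool_pos: [0.5254, 0.4041, 0.3103]
orientation: [179.7, 0.6, -164.8]
force: [1.6, 0.6, -0.4]
finger_gap: 0.0207
finger_force: 59.3
```

```bash
python3 - <<'E'
from h import *
s=monitor.observe();print(s['t'],s['tool_pos'],s['orientation'],s['force'],s['finger_gap'],np.round(s['joint_pos'],1))
go((.6233,.1725,.303),195.2)
E
```

```text
2.75 [0.52536988 0.40412778 0.31034131] [ 179.7271544     0.56547137 -164.78750508] [ 1.62736169  0.56775222 -0.44383111] 0.020740655168872295 [-37.5  26.1  -5.8  97.9   3.1  55.4  60.8]
shift/0.8 [-0.0421 -0.3116  0.0081]
turn(about tool z, /30; sign flipped for down) 0.0
```

Call:
apply_moves(
  commands=[
    [1, [-0.005, -0.035, 0], 0],
    [1, [-0.01, -0.075, 0], 0],
    [1, [-0.016, -0.115, 0], 0],
    [1, [-0.022, -0.16, 0], 0],
    [1, [-0.027, -0.2, 0], 0],
  ],
)

```text
t: 3.17
tool_pos: [0.5862, 0.2512, 0.3031]
orientation: [-180.0, -0.0, -164.8]
force: [0.5, -1.0, -1.8]
finger_gap: 0.0207
finger_force: 59.4
```

Call:
apply_moves(
  commands=[
    [1, [-0.005, -0.04, 0], 0],
    [1, [-0.01, -0.08, 0], 0],
    [1, [-0.015, -0.11, 0], 0],
    [1, [-0.015, -0.11, 0], 0],
    [1, [-0.015, -0.11, 0], 0],
  ],
)

```text
t: 3.58
tool_pos: [0.6211, 0.1689, 0.303]
orientation: [-179.9, -0.0, -165.0]
force: [0.6, 0.6, -1.4]
finger_gap: 0.0209
finger_force: 59.4
```

```bash
python3 - <<'E'
from h import *
for i in range(2):
    for n in("scene","side"):
        cv2.imwrite(f"pics/{n}1.png",optics.capture(n)[:,:,::-1])
s=monitor.observe();print(s['t'],s['tool_pos'],s['orientation'],s['force'],s['finger_gap'])
go((.6233,.1725,.303),195.2)
a=cv2.imread("pics/scene1.png");b=cv2.imread("pics/side1.png")
X=s['tool_pos']+np.array([0,0,-.125+.0])
for n in C:
  for Y in(X,(.6233,.1725,.12)):
    q=P(n)@np.r_[Y,1];print(n,q[:2]/q[2])
a=a[130:260,350:480];b=b[130:260,190:320]
cv2.imwrite("pics/c3.png",cv2.resize(np.hstack([a,b]),None,fx=3,fy=4,interpolation=cv2.INTER_CUBIC))
E
```

```text
3.7833 [0.61977233 0.17388347 0.30328911] [ 1.79933843e+02 -2.96316203e-02 -1.64587038e+02] [-0.01614968 -0.06459675 -1.60065867] 0.020828529237050603
shift/0.8 [-0.0038 -0.0028  0.0004]
turn(about tool z, /30; sign flipped for down) 0.007
scene [415.16513297 194.44831063]
scene [412.40391209 217.64458354]
side [256.31871533 189.70631402]
side [256.25630531 216.824562  ]
```

View pics/c3.png

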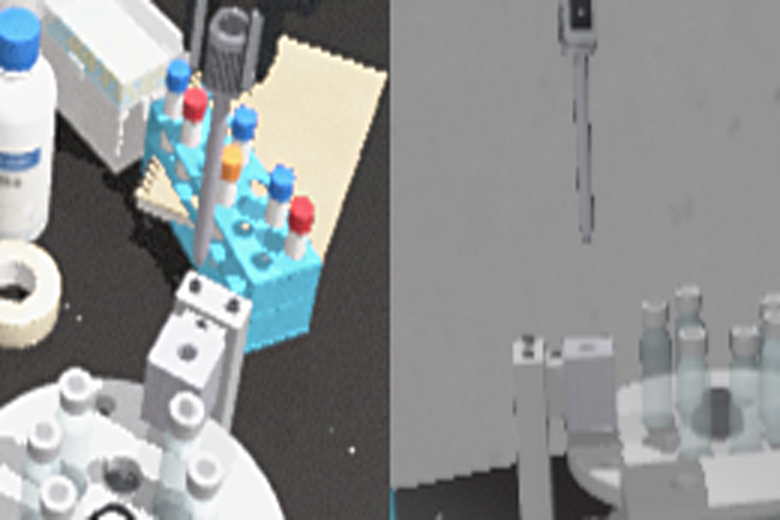

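Scene crop: nose tip (203,264), stem top under the head (217,95), guide mouth (187,352). Side crop: nose (587,241), stem top (580,50), mouth (588,347).

```bash
python3 - <<'E'
from h import *
a=lambda x,y:(350+(x+.5)/3-.5,130+(y+.5)/4-.5); b=lambda x,y:(190+(x-390+.5)/3-.5,130+(y+.5)/4-.5)
for n,p,q in(("nose",(203,264),(587,241)),("stemtop",(218,96),(580,50)),("mouth",(187,352),(588,347))):
    X,e=tri(a(*p),b(*q));print(n,np.round(X,4),e)
g=cv2.cvtColor(cv2.imread("pics/side1.png"),cv2.COLOR_BGR2GRAY).astype(int)
for y in(146,155,165,175,185): print(y,g[y,244:268])
go((.6233,.1725,.303),195.2)
E
```

```text
nose [0.6222 0.1704 0.1768] [[0.1, -0.2], [0.2, 0.2]]
stemtop [0.6188 0.1733 0.271 ] [[1.1, -2.2], [1.4, 1.6]]
mouth [0.6236 0.1731 0.1205] [[0.3, -0.4], [0.4, 0.3]]
146 [147 149 148 147 147 146 144 128 132 133 128  97 138 145 146 147 148 148
 149 149 150 149 149 148]
155 [146 148 148 148 147 148 149 113 136 141 134 124 144 149 150 150 149 148
 149 149 148 148 149 149]
165 [149 150 149 149 149 147 148 149 138 141 138 128  94 138 148 148 148 149
 147 147 148 148 149 149]
175 [149 149 148 148 147 148 148 149  95 131 141 132 123 144 149 148 147 149
 149 148 149 149 147 148]
185 [147 147 148 148 149 148 149 149 149 137 140 138 128  96 139 148 148 149
 148 148 147 147 148 149]
shift/0.8 [-0.0038 -0.0028  0.0004]
turn(about tool z, /30; sign flipped for down) 0.007
```

Call:
apply_moves(
  commands=[
    [1, [-0.002, 0.0022, 0.025], 0],
    [1, [-0.002, 0.0022, 0.05], 0],
    [1, [-0.002, 0.0022, 0.06], 0],
    [1, [-0.002, 0.0022, 0.06], 0],
    [1, [-0.002, 0.0022, 0.06], 0],
  ],
)

```text
t: 4.2
tool_pos: [0.6214, 0.1748, 0.2554]
orientation: [180.0, -0.0, -164.7]
force: [0.4, 0.0, -1.1]
finger_gap: 0.021
finger_force: 59.4
```

```bash
python3 - <<'E'
from h import *
for i in range(2):
    for n in("scene","side"):
        cv2.imwrite(f"pics/{n}2.png",optics.capture(n)[:,:,::-1])
s=monitor.observe();print(s['t'],s['tool_pos'],s['orientation'],s['force'],s['finger_gap'])
a=cv2.imread("pics/scene2.png");b=cv2.imread("pics/side2.png")
for n in C:
  for z in (.22,.2,.18,.16,.14,.127): 
    q=P(n)@np.r_[.6235,.1725,z,1];print(n,z,np.round(q[:2]/q[2],1))
a=a[155:235,390:440];b=b[155:235,231:281]
cv2.imwrite("pics/c4.png",cv2.resize(np.hstack([a,b]),None,fx=7.5,fy=7.5,interpolation=cv2.INTER_CUBIC))
E
```

```text
4.4 [0.62251067 0.17437674 0.25680088] [ 1.79991458e+02  1.36679110e-01 -1.64740780e+02] [ 0.19804968  0.15291744 -1.52076955] 0.02089230037007978
scene 0.22 [420.7 175.2]
scene 0.2 [418.9 184.3]
scene 0.18 [417.2 193.1]
scene 0.16 [415.6 201.5]
scene 0.14 [414.  209.7]
scene 0.127 [413.  214.9]
side 0.22 [253.5 169.3]
side 0.2 [254.1 179.1]
side 0.18 [254.6 188.7]
side 0.16 [255.1 198.2]
side 0.14 [255.7 207.6]
side 0.127 [256.  213.6]
```

View pics/c4.png

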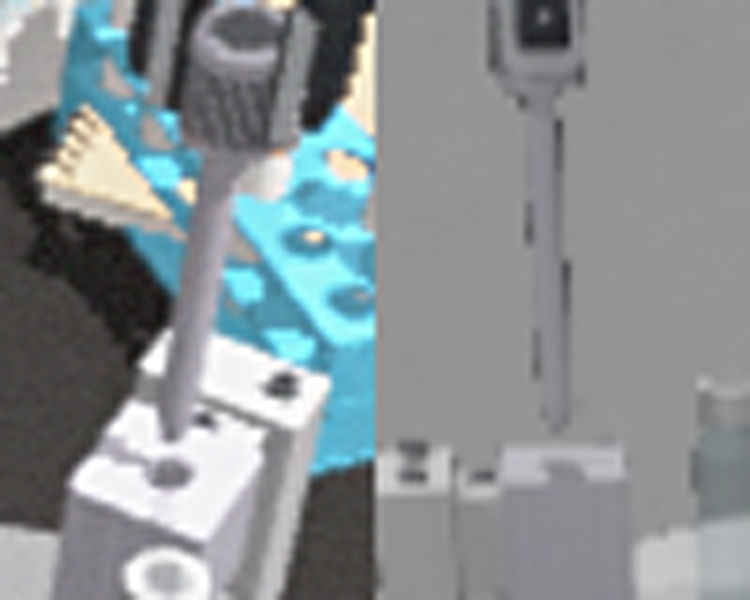

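Pin tip: scene crop (173,434), side crop (556,428). Mouth: (172,472) and (564,464). The pin looks nearly vertical.

```bash
python3 - <<'E'
from h import *
a=lambda x,y:(390+(x+.5)/7.5-.5,155+(y+.5)/7.5-.5); b=lambda x,y:(231+(x-375+.5)/7.5-.5,155+(y+.5)/7.5-.5)
R=Ro.from_euler("xyz",monitor.observe()["orientation"],degrees=True).as_matrix()
r={}
for n,p,q in(("nose",(173,434),(556,428)),("top",(219,152),(540,92)),("mouth",(172,472),(564,464))):
    X,e=tri(a(*p),b(*q));print(n,np.round(X,4),e);r[n]=X
print("nose->mouth tool mm",R.T@(r["mouth"]-r["nose"])*1e3, "world",(r["mouth"]-r["nose"])*1e3)
E
```

```text
nose [0.625  0.1748 0.1314] [[0.2, -0.3], [0.3, 0.2]]
top [0.6227 0.1749 0.2232] [[0.8, -1.5], [1.0, 1.1]]
mouth [0.6239 0.1725 0.1205] [[0.1, -0.2], [0.2, 0.2]]
nose->mouth tool mm [ 1.64305896 -1.90515639 10.89832666] world [ -1.05906257  -2.26200978 -10.90249906]
```

```bash
python3 - <<'E'
from h import *
s=monitor.observe();print(s['tool_pos'],s['orientation'])
im=optics.capture("wrist")[:,:,::-1];cv2.imwrite("pics/w2.png",im)
c=optics.calibration("wrist");K=c["camera_matrix"];M=np.linalg.inv(c["T_tool_cam"])
for z in(-.0,.006,.06,.09,.12,.125,.1368): q=K@(M@[0,0,z,1])[:3];print(z,np.round(q[:2]/q[2],1))
cv2.imwrite("pics/c5.png",cv2.resize(im[200:400,220:420],None,fx=3,fy=3,interpolation=cv2.INTER_CUBIC))
E
```

```text
[0.62251067 0.17437674 0.25680088] [ 1.79991458e+02  1.36679110e-01 -1.64740780e+02]
-0.0 [314.9 356.6]
0.006 [315.1 346.7]
0.06 [315.9 284.2]
0.09 [316.2 262.2]
0.12 [316.4 245.3]
0.125 [316.4 242.9]
0.1368 [316.5 237.5]
```

View pics/c5.png

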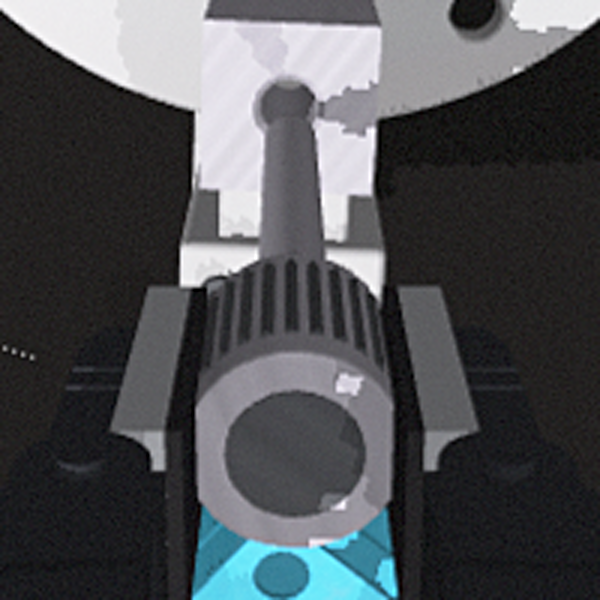

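The wrist view shows the mouth ring centred near crop (288,106). The stem axis is at x≈291, so the nose is almost over the hole and needs about +1.4 mm in tool x and -0.9 mm in tool y.

Call:
apply_moves(
  commands=[
    [1, [0.0017, -0.001, 0], 0],
    [1, [0.0017, -0.001, 0], 0],
    [1, [0.0017, -0.001, 0.007], 0],
    [1, [0.0017, -0.001, 0.014], 0],
    [1, [0.0017, -0.001, 0.02], 0],
  ],
)

```text
t: 4.87
tool_pos: [0.6205, 0.1728, 0.2388]
orientation: [180.0, -0.0, -164.8]
force: [-0.2, -0.2, -0.9]
finger_gap: 0.0208
finger_force: 59.4
```

Call:
apply_moves(
  commands=[
    [1, [0, 0, 0], 0],
    [1, [0, 0, 0], 0],
    [1, [0, 0, 0.003], 0],
    [1, [0, 0, 0.006], 0],
    [1, [0, 0, 0.006], 0],
  ],
)

```text
t: 5.28
tool_pos: [0.6207, 0.173, 0.2343]
orientation: [180.0, -0.0, -164.7]
force: [0.8, 1.2, -1.0]
finger_gap: 0.0208
finger_force: 59.4
```

Call:
apply_moves(
  commands=[
    [1, [-0.0006, 0.0004, 0.006], 0],
    [1, [-0.0006, 0.0004, 0.012], 0],
    [1, [-0.0006, 0.0004, 0.018], 0],
    [1, [-0.0006, 0.0004, 0.024], 0],
    [1, [-0.0006, 0.0004, 0.024], 0],
  ],
)

```text
t: 5.7
tool_pos: [0.6207, 0.1732, 0.2142]
orientation: [-180.0, -0.1, -164.7]
force: [0.5, 0.2, -1.8]
finger_gap: 0.021
finger_force: 59.4
```

Call:
apply_moves(
  commands=[
    [1, [0, 0, 0.005], 0],
    [1, [0, 0, 0.01], 0],
    [1, [0, 0, 0.015], 0],
    [1, [0, 0, 0.0175], 0],
    [1, [0, 0, 0.0175], 0],
  ],
)

```text
t: 6.12
tool_pos: [0.6209, 0.1733, 0.2009]
orientation: [-180.0, -0.0, -164.7]
force: [0.8, 1.4, -2.1]
finger_gap: 0.0207
finger_force: 59.4
```

Nearly on the plate; another 3–4 mm.

Call:
apply_moves(
  commands=[
    [1, [0, 0.0004, 0.0015], 0],
    [1, [0, 0.0004, 0.003], 0],
    [1, [0, 0.0004, 0.004], 0],
    [1, [0, 0.0004, 0.004], 0],
    [1, [0, 0.0004, 0.004], 0],
  ],
)

```text
t: 6.53
tool_pos: [0.621, 0.1736, 0.1983]
orientation: [-180.0, 0.0, -164.7]
force: [0.4, -0.6, -1.6]
finger_gap: 0.0207
finger_force: 59.4
```

Call:
apply_moves(
  commands=[
    [1, [0, 0, 0.001], 0],
    [1, [0, 0, 0.002], 0],
    [1, [0, 0, 0.002], 0],
    [1, [0, 0, 0.002], 0],
    [1, [0, 0, 0.002], 0],
  ],
)

```text
t: 6.95
tool_pos: [0.621, 0.1736, 0.1967]
orientation: [-180.0, 0.0, -164.7]
force: [0.4, 0.9, -1.9]
finger_gap: 0.0208
finger_force: 59.4
```

Call:
apply_moves(
  commands=[
    [1, [0, 0, 0.001], 0],
    [1, [0, 0, 0.002], 0],
    [1, [0, 0, 0.002], 0],
    [1, [0, 0, 0.002], 0],
    [1, [0, 0, 0.002], 0],
  ],
)

```text
t: 7.37
tool_pos: [0.6216, 0.1738, 0.1962]
orientation: [180.0, 0.1, -164.7]
force: [0.4, 0.7, 5.1]
finger_gap: 0.0204
finger_force: 59.9
```

Call:
apply_moves(
  commands=[
    [1, [0, 0, -0.0012], 0],
    [0.5, [0, 0, -0.0012], 0],
    [0, [0, 0, -0.0012], 0],
    [-0.6, [0, 0, -0.0012], 0],
    [-1, [0, 0, -0.0012], 0],
  ],
)

```text
t: 7.78
tool_pos: [0.6205, 0.1735, 0.1956]
orientation: [-180.0, -0.1, -164.7]
force: [-0.5, -0.0, -0.3]
finger_gap: 0.057
finger_force: 0.0
```

Call:
apply_moves(
  commands=[
    [-1, [0, 0, 0], 0],
    [-1, [0, 0, -0.03], 0],
    [-1, [0, 0, -0.06], 0],
    [-1, [0, 0, -0.1], 0],
    [-1, [0, 0, -0.1], 0],
  ],
)

```text
t: 8.2
tool_pos: [0.6245, 0.1748, 0.2823]
orientation: [180.0, 0.6, -164.8]
force: [1.2, 0.4, 1.4]
finger_gap: 0.0853
finger_force: 0.0
```

```bash
python3 - <<'E'
from h import *
optics.capture("side");optics.capture("side")
a=optics.capture("scene")[:,:,::-1];b=optics.capture("side")[:,:,::-1]
cv2.imwrite("pics/scene3.png",a);cv2.imwrite("pics/side3.png",b)
s=monitor.observe();print(s['t'],s['tool_pos'],s['orientation'],s['force'],s['finger_gap'],np.round(s['joint_pos'],1))
cv2.imwrite("pics/c6.png",cv2.resize(np.hstack([a[150:320,320:460],b[150:320,220:360]]),None,fx=2.85,fy=2.85*1.2,interpolation=cv2.INTER_CUBIC))
E
```

```text
8.4 [0.62017094 0.17337807 0.27518386] [-1.79991447e+02 -1.05162571e-01 -1.64743897e+02] [-0.52213948 -0.20789841 -0.30997668] 0.0851373302560087 [-17.1  26.9  -3.6 102.    2.1  51.3  83.6]
```

View pics/c6.png

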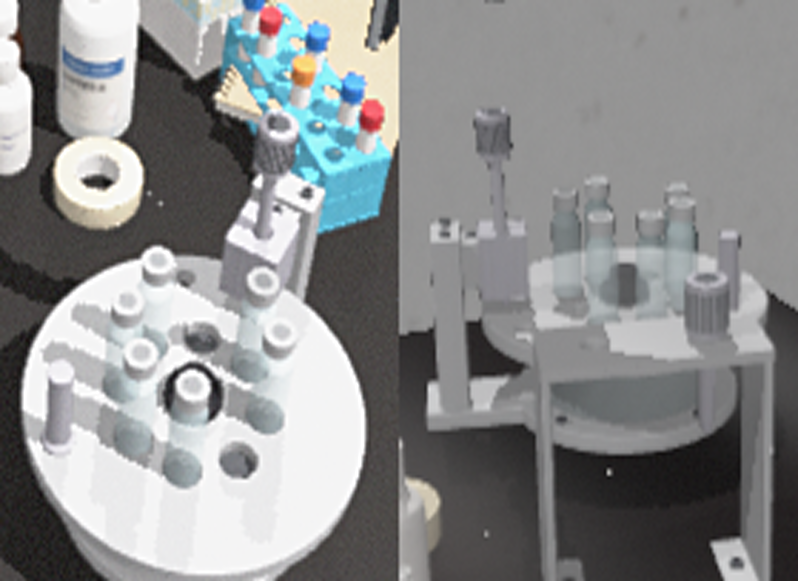

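The pin stands free in the guide with its head high. The post is unmoved. Next: shut the fingers, turn to yaw 227°, and come down behind the post on its counter-clockwise side.

```bash
python3 - <<'E'
from h import *
go((.432,.170,.275),227); go((.432,.170,.115),227)
E
```

```text
shift/0.8 [0.228  0.0578 0.0006]
turn(about tool z, /30; sign flipped for down) -1.058
shift/0.8 [0.2277 0.0578 0.2006]
turn(about tool z, /30; sign flipped for down) -1.058
```

Call:
apply_moves(
  commands=[
    [-1, [0.04, 0.01, 0], -0.2],
    [0, [0.09, 0.022, 0], -0.42],
    [1, [0.135, 0.034, 0], -0.64],
    [1, [0.18, 0.046, 0], -0.86],
    [1, [0.228, 0.058, 0], -1.0],
  ],
)

```text
t: 8.82
tool_pos: [0.4304, 0.1699, 0.2746]
orientation: [179.9, -0.1, -134.5]
force: [-0.4, 0.5, -0.0]
finger_gap: 0.0387
finger_force: 0.0
```

Call:
apply_moves(
  commands=[
    [1, [0, 0, 0], -0.06],
    [1, [0, 0, 0], -0.06],
    [1, [0, 0, 0.02], -0.06],
    [1, [0, 0, 0.05], -0.06],
    [1, [0, 0, 0.08], -0.06],
  ],
)

```text
t: 9.23
tool_pos: [0.4345, 0.1707, 0.2115]
orientation: [-179.9, 0.2, -133.1]
force: [-0.1, -0.3, 0.5]
finger_gap: 0.0001
finger_force: 0.0
```

```bash
python3 - <<'E'
from h import *
optics.capture("side");optics.capture("side")
s=monitor.observe();print(s['t'],s['tool_pos'],s['orientation'],s['force'],s['finger_gap'],np.round(s['joint_pos'],1))
go((.432,.170,.115),227)
E
```

```text
9.3333 [0.43143917 0.16921863 0.20880182] [ 179.83272746   -0.40179395 -133.01928541] [-0.66406271 -0.55065874  1.07090547] 9.726824275321815e-05 [-17.2  20.  -12.3 126.9   7.4  34.2 102.1]
shift/0.8 [-0.002  -0.0002  0.1172]
turn(about tool z, /30; sign flipped for down) -0.001
```

Call:
apply_moves(
  commands=[
    [1, [0, 0, 0.03], 0],
    [1, [0, 0, 0.06], 0],
    [1, [0, 0, 0.09], 0],
    [1, [0, 0, 0.115], 0],
    [1, [0, 0, 0.115], 0],
  ],
)

```text
t: 9.75
tool_pos: [0.4323, 0.1699, 0.1177]
orientation: [179.9, -0.3, -133.0]
force: [-0.2, -1.2, -0.1]
finger_gap: -0.0002
finger_force: 0.0
```

```bash
python3 - <<'E'
from h import *
optics.capture("side");a=optics.capture("scene")
s=monitor.observe();print(s['t'],s['tool_pos'],s['orientation'],s['force'])
R=Ro.from_euler("xyz",s["orientation"],degrees=True).as_matrix()
A=np.array([.535,.154]);d=np.array([.682,.731])
for th in(152,146,140,134,128,122,118,114):
    p=A+.09*np.array([np.cos(np.radians(th)),np.sin(np.radians(th))])-.019*d
    print(th,np.round(R.T@(np.r_[p,s['tool_pos'][2]]-s['tool_pos'])/.8,4))
E
```

```text
9.85 [0.43350735 0.17059719 0.12020223] [-1.79999105e+02 -2.76629807e-02 -1.32982640e+02] [0.49842049 0.28774365 0.32845224]
152 [-0.0185  0.0017 -0.    ]
146 [-0.03    0.0042 -0.    ]
140 [-0.0417  0.0054 -0.    ]
134 [-0.0535  0.0054 -0.    ]
128 [-0.0652  0.0042 -0.    ]
122 [-0.0767  0.0017 -0.    ]
118 [-0.0842 -0.0006 -0.    ]
114 [-0.0916 -0.0034 -0.    ]
```

Call:
apply_moves(
  commands=[
    [1, [-0.012, 0.001, 0], 0],
    [1, [-0.018, 0.0017, 0], 0],
    [1, [-0.024, 0.003, 0], 0],
    [1, [-0.03, 0.004, 0], 0],
    [1, [-0.036, 0.005, 0], 0],
  ],
)

```text
t: 10.27
tool_pos: [0.4492, 0.1941, 0.1206]
orientation: [-180.0, -0.1, -133.0]
force: [-3.1, -2.2, 1.7]
finger_gap: 0.0
finger_force: 1.5
```

Call:
apply_moves(
  commands=[
    [1, [-0.004, 0.0, 0], 0],
    [1, [-0.008, 0, 0], 0],
    [1, [-0.012, 0, 0], 0],
    [1, [-0.016, 0, 0], 0],
    [1, [-0.018, 0, 0], 0],
  ],
)

```text
t: 10.68
tool_pos: [0.4593, 0.2053, 0.1199]
orientation: [180.0, -0.0, -132.9]
force: [-3.5, -1.1, 0.2]
finger_gap: -0.0001
finger_force: 1.3
```

```bash
cat > look.py <<'E'
from h import *
import sys
a=optics.capture("scene")[:,:,::-1];b=optics.capture("side")[:,:,::-1]
k=sys.argv[1];cv2.imwrite(f"pics/scene{k}.png",a);cv2.imwrite(f"pics/side{k}.png",b)
s=monitor.observe();print(s['t'],s['tool_pos'],s['force'])
# pin head top in the side view: track template of head (from side3) vertically, for its drop
t=cv2.imread("pics/side3.png")[181:197,246:261]
r=cv2.matchTemplate(b[160:260,236:272].copy(),t,cv2.TM_CCOEFF_NORMED);_,v,_,l=cv2.minMaxLoc(r);print("head dx,dy px",l[0]+236-246,l[1]+160-181,round(v,2))
for z in(.193,.165,.148): q=P("side")@np.r_[.6236,.1728,z,1];print(z,np.round(q[:2]/q[2],1))
E
python3 look.py 4
```

```text
10.7833 [0.45977587 0.20530034 0.11993862] [-2.50592802 -0.3952428   0.36485516]
head dx,dy px 1 1 0.85
0.193 [254.2 182.5]
0.165 [254.9 195.9]
0.148 [255.4 203.9]
```

Call:
apply_moves(
  commands=[
    [1, [-0.002, 0, 0], 0],
    [1, [-0.004, -0.0002, 0], 0],
    [1, [-0.006, -0.0004, 0], 0],
    [1, [-0.008, -0.0006, 0], 0],
    [1, [-0.01, -0.0008, 0], 0],
  ],
)

```text
t: 11.2
tool_pos: [0.4652, 0.2102, 0.12]
orientation: [180.0, -0.0, -132.9]
force: [-2.9, -1.6, -0.5]
finger_gap: 0.0002
finger_force: 1.2
```

Call:
apply_moves(
  commands=[
    [1, [-0.001, -0.0002, 0], 0],
    [1, [-0.002, -0.0003, 0], 0],
    [1, [-0.003, -0.0005, 0], 0],
    [1, [-0.004, -0.0007, 0], 0],
    [1, [-0.005, -0.0009, 0], 0],
  ],
)

```text
t: 11.62
tool_pos: [0.4689, 0.2127, 0.1201]
orientation: [-180.0, 0.0, -133.0]
force: [-2.2, -0.6, -0.2]
finger_gap: -0.0003
finger_force: 0.9
```

```bash
python3 look.py 5
```

```text
11.7167 [0.46918246 0.21284869 0.12019346] [-1.49459641 -1.43646784  0.04206321]
head dx,dy px 1 0 0.86
0.193 [254.2 182.5]
0.165 [254.9 195.9]
0.148 [255.4 203.9]
```

Call:
apply_moves(
  commands=[
    [1, [-0.0008, -0.0002, 0], 0],
    [1, [-0.0016, -0.0003, 0], 0],
    [1, [-0.0024, -0.0005, 0], 0],
    [1, [-0.0032, -0.0007, 0], 0],
    [1, [-0.004, -0.0009, 0], 0],
  ],
)

```text
t: 12.13
tool_pos: [0.4715, 0.2147, 0.1202]
orientation: [-180.0, 0.0, -132.9]
force: [-1.5, -1.6, 0.6]
finger_gap: -0.0001
finger_force: 0.6
```

```bash
python3 look.py 6|head -2
```

```text
12.2333 [0.47192173 0.21491673 0.12024362] [-0.47626228 -0.39146789  0.75921259]
head dx,dy px 2 17 0.86
```

Call:
apply_moves(
  commands=[
    [1, [-0.0007, -0.0002, 0], 0],
    [1, [-0.0014, -0.0003, 0], 0],
    [1, [-0.002, -0.0005, 0], 0],
    [1, [-0.0026, -0.0007, 0], 0],
    [1, [-0.0032, -0.0009, 0], 0],
  ],
)

```text
t: 12.65
tool_pos: [0.4735, 0.2159, 0.1201]
orientation: [180.0, 0.0, -132.9]
force: [-0.8, -0.5, 0.5]
finger_gap: 0.0003
finger_force: 0.7
```

```bash
python3 look.py 7|head -2
```

```text
12.75 [0.47358132 0.21595619 0.12006453] [-1.86277833 -0.33537573  0.6536931 ]
head dx,dy px 3 21 0.82
```

The pin has dropped: its head is 21 px lower, against about 21.4 px expected when home. I'll back off the post and look.

Call:
apply_moves(
  commands=[
    [1, [0.01, 0, 0], 0],
    [1, [0.03, 0, 0], 0],
    [1, [0.03, 0, -0.04], 0],
    [1, [0.03, 0, -0.09], 0],
    [1, [0.03, 0, -0.14], 0],
  ],
)

```text
t: 13.17
tool_pos: [0.4562, 0.1974, 0.2326]
orientation: [180.0, -0.1, -133.0]
force: [0.8, 0.4, -0.8]
finger_gap: -0.0004
finger_force: 0.0
```

Call:
apply_moves(
  commands=[
    [1, [0, 0, -0.04], 0],
    [1, [0, 0, -0.05], 0],
    [1, [0, 0, -0.05], 0],
    [1, [0, 0, -0.05], 0],
    [1, [0, 0, -0.05], 0],
  ],
)

```text
t: 13.58
tool_pos: [0.4561, 0.1975, 0.2705]
orientation: [180.0, -0.2, -133.0]
force: [0.2, -0.7, 0.2]
finger_gap: 0.0003
finger_force: 0.0
```

```bash
python3 look.py 8; python3 - <<'E'
from h import *
a=cv2.imread("pics/scene8.png");b=cv2.imread("pics/side8.png")
cv2.imwrite("pics/c8.png",cv2.resize(np.hstack([a[170:250,370:440],b[170:250,220:290]]),None,fx=5.5,fy=7,interpolation=cv2.INTER_CUBIC))
go((.6236,.1728,.21)); print(monitor.observe()['orientation'])
E
```

```text
13.6833 [0.45603345 0.19760823 0.27021252] [0.02677122 0.83756391 0.11331557]
head dx,dy px 3 21 0.82
0.193 [254.2 182.5]
0.165 [254.9 195.9]
0.148 [255.4 203.9]
shift/0.8 [-0.1203 -0.1746  0.0746]
[ 179.92388806   -0.20359741 -132.94435542]
```

View pics/c8.png

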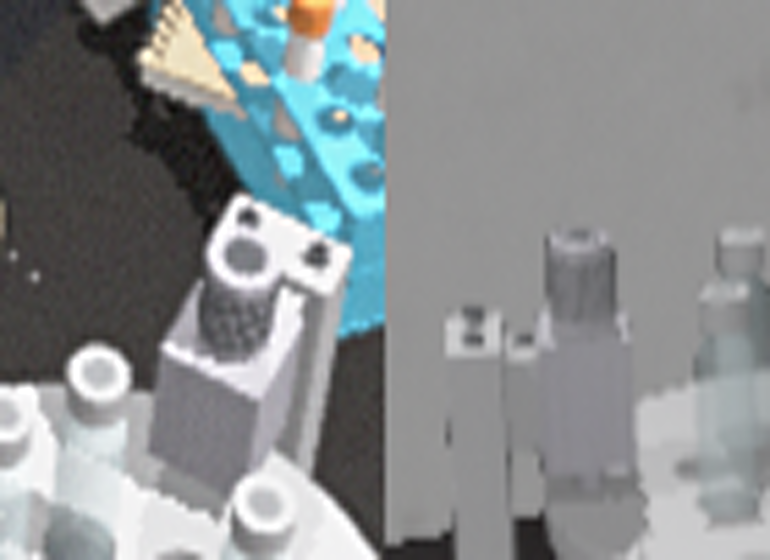

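The head appears to sit on the block. I'll press it lightly with the shut fingertips to confirm; contact at home would be at TCP z ≈ 0.173.

Call:
apply_moves(
  commands=[
    [1, [-0.024, -0.035, 0], 0],
    [1, [-0.048, -0.07, 0], 0],
    [1, [-0.075, -0.108, 0], 0],
    [1, [-0.1, -0.145, 0], 0],
    [1, [-0.12, -0.1745, 0], 0],
  ],
)

```text
t: 14.1
tool_pos: [0.6268, 0.1723, 0.27]
orientation: [180.0, -0.1, -133.0]
force: [-0.6, 0.4, 0.4]
finger_gap: -0.0001
finger_force: 0.0
```

Call:
apply_moves(
  commands=[
    [1, [0, 0, 0], 0],
    [1, [0, 0, 0.03], 0],
    [1, [0, 0, 0.06], 0],
    [1, [0, 0, 0.085], 0],
    [1, [0, 0, 0.085], 0],
  ],
)

```text
t: 14.52
tool_pos: [0.6205, 0.1722, 0.198]
orientation: [179.7, -0.6, -132.9]
force: [-1.1, 0.4, -0.9]
finger_gap: -0.0
finger_force: 0.0
```

Call:
apply_moves(
  commands=[
    [1, [0, 0, 0.008], 0],
    [1, [0, 0, 0.014], 0],
    [1, [0, 0, 0.02], 0],
    [1, [0, 0, 0.025], 0],
    [1, [0, 0, 0.025], 0],
  ],
)

```text
t: 14.93
tool_pos: [0.6246, 0.1734, 0.1839]
orientation: [180.0, -0.0, -132.9]
force: [-0.1, 1.2, -0.9]
finger_gap: 0.0
finger_force: 0.0
```

Call:
apply_moves(
  commands=[
    [1, [0, 0, 0.003], 0],
    [1, [0, 0, 0.006], 0],
    [1, [0, 0, 0.009], 0],
    [1, [0, 0, 0.011], 0],
    [1, [0, 0, 0.011], 0],
  ],
)

```text
t: 15.35
tool_pos: [0.6244, 0.1733, 0.1749]
orientation: [180.0, -0.0, -132.9]
force: [0.3, 1.0, -0.1]
finger_gap: 0.0
finger_force: 0.0
```

Call:
apply_moves(
  commands=[
    [1, [0, 0, 0.001], 0],
    [1, [0, 0, 0.0015], 0],
    [1, [0, 0, 0.002], 0],
    [1, [0, 0, 0.002], 0],
    [1, [0, 0, 0.002], 0],
  ],
)

```text
t: 15.77
tool_pos: [0.6247, 0.1734, 0.1737]
orientation: [-180.0, 0.0, -132.9]
force: [0.5, 0.5, -0.3]
finger_gap: -0.0003
finger_force: 0.0
```

Call:
apply_moves(
  commands=[
    [1, [0, 0, 0.001], 0],
    [1, [0, 0, 0.002], 0],
    [1, [0, 0, 0.003], 0],
    [1, [0, 0, 0.003], 0],
    [1, [0, 0, 0.003], 0],
  ],
)

```text
t: 16.18
tool_pos: [0.625, 0.1736, 0.1731]
orientation: [-180.0, 0.0, -132.9]
force: [-3.7, -1.0, 10.3]
finger_gap: -0.0002
finger_force: 4.7
```

Contact came at 0.1731 with 10 N, so the head top is at 148 mm and the pin is fully home. Retreating.

Call:
apply_moves(
  commands=[
    [1, [0, 0, -0.01], 0],
    [1, [0, 0, -0.04], 0],
    [1, [0, 0, -0.08], 0],
    [1, [0, 0, -0.12], 0],
    [1, [0, 0, -0.12], 0],
  ],
)

```text
t: 16.6
tool_pos: [0.6286, 0.175, 0.2744]
orientation: [-179.7, 0.7, -133.0]
force: [1.5, 1.0, 0.8]
finger_gap: -0.0001
finger_force: 0.0
```

Call:
apply_moves(
  commands=[
    [1, [0, 0, 0], 0],
    [1, [0, 0, 0], 0],
    [1, [0, 0, 0], 0],
    [1, [0, 0, 0], 0],
    [1, [0, 0, 0], 0],
  ],
)

```text
t: 17.02
tool_pos: [0.624, 0.1732, 0.2659]
orientation: [179.9, -0.1, -132.9]
force: [-0.1, 0.6, -0.3]
finger_gap: -0.0
finger_force: 0.0
```

```bash
python3 look.py 9|head -2; python3 -c "
from h import *
print(manip.job_done())"
```

```text
17.1167 [0.62428271 0.17333337 0.26635656] [ 0.16229874  0.13773191 -1.00909221]
head dx,dy px 3 21 0.82
the job is handed in; nothing more can be done
None
```

The job is done and handed in at about 17 s: the long pin dropped through the reference hole and is fully home (a light 10 N press found its head top at 148 mm), the carousel is at its reference position, and the short pin and the other bench items were left untouched.

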